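# Put the exhaust clamp away in the drop-door tool chest

### The job

Pull the drop door of the red tool chest all the way down, set the chrome exhaust clamp down on the lowered door (do not drop it), then push the door back up until it is fully shut, so that the clamp slides away into the chest. Leave the funnel, the socket case and the tail light lens where they are.

Things in the scene. Friction and masses are not known exactly. Their poses are not given: they have to be found in the camera images.
- chest: Red steel tool chest fixed to the bench, 280 mm wide (its y), 200 mm deep (its x, 0 at the front to +200), flat roof 195 mm above the bench. Origin: on the bench below the hinge line, mid width; -x is its front, towards the robot; z up. Solid base up to 55 mm; above it one empty compartment, 268 wide, 194 deep, 134 mm high, its floor level with the lowered door, no sill between.
- hinge (a point): Middle of the door's hinge line, which runs along the chest's y on its front edge, 55 mm above the bench.
- door (a joint): Drop door's angle (rad): 0 shut and upright, growing as its top comes out to the front and down; stop at 1.54 (level, inner face up, 55 mm above the bench). May start slightly ajar. Stiff hinge: it stays where left; moving it takes 2 to 9 N at the handle. Red steel panel (grey inset outside) 276 mm wide, 140 mm from hinge to free edge, 10 mm thick, flat inside, 0.7 kg.
- handle (a point): Middle of the handle's round bar: steel, 12 mm thick, 110 mm long, along the chest's y, a leg at each end to the door's free edge. Door shut: 180 mm above and 20 mm behind the hinge line, 40 mm above the roof. Door down: 180 mm in front of and 20 mm above the hinge line. Pinched across (along the chest's x) from above, it can turn between the pads through the whole swing.
- clamp: Loose chrome exhaust clamp lying flat on the bench: ring of 50 mm outer, 42 mm inner diameter, 22 mm high, two ears (18 mm over both) with a dark bolt reaching 47 mm from the centre along its +x. Origin: centre of the ring's underside; z is the ring's axis, up. About 90 g. Easily gripped across the ring along its y. Starts in one of two places on the robot's right, the lens in the other.
- lens: White plastic tail light lens, loose bystander, 90 x 60 mm (x, y), 35 mm high. Origin: centre of its underside.
- funnel: Green plastic funnel standing mouth down, loose bystander, 110 mm across, 125 mm high. Origin: centre of its mouth on the bench.
- sockets: Black socket set case, shut, loose bystander, 130 x 200 mm (x, y), 38 mm high. Origin: centre of its underside.
Things that resemble listed ones, but are neither listed nor needed, are in the scene too. Of the things that look like the clamp, the largest one is meant.

How it is judged (in metres and radians):
On the way, in this order (a step that is already met when the one before it is completed fails the run):
1. the door is pulled all the way down (past 1.3 rad) (value of joint door above 1.3 rad), for 0.2 s.
2. the clamp lies released and still on the lowered door (or on the compartment floor behind it), door still past 1.2 rad (value of joint door above 1.2 rad and x of clamp in the frame of chest between -0.14 and 0.19 m and y of clamp in the frame of chest between -0.13 and 0.13 m and z of clamp in the frame of chest between 0.045 and 0.12 m and contact force between clamp and the fingers below 0.1 N and linear speed of clamp below 0.03 m/s), for 0.2 s.
At the end, for the whole second after the job is handed in: The door is shut (under 0.06 rad, about 10 mm at the handle), the clamp lies still (under 30 mm/s) inside the chest's compartment, and the funnel, the socket case and the lens are each within 40 mm of where they began (value of joint door below 0.06 rad and x of clamp in the frame of chest between -0.01 and 0.2 m and y of clamp in the frame of chest between -0.13 and 0.13 m and z of clamp in the frame of chest between 0.045 and 0.19 m and linear speed of clamp below 0.03 m/s and distance of each of funnel, sockets, lens from where it was at the start of the episode below 0.04 m); the robot touches nothing.
It fails at once if the clamp was dropped (falling free faster than 0.8 m/s, about 30 mm, while the door is down) (value of joint door above 1.2 rad and linear speed of clamp above 0.8 m/s and contact force between clamp and the fingers below 0.1 N).
It fails at once if a bystander was pushed more than 40 mm or tipped over (distance of any of funnel, sockets, lens from where it was at the start of the episode above 0.04 m or angle between any of funnel, sockets, lens's own z axis and vertical above 0.6 rad).
It also fails if it takes over 72 s, if anything falls off the work surface, if the arm or the gripper's body presses on something with over 40 N, if the wrist force passes 120 N, or if a joint passes its speed limit or range.

### The arm

A 6-joint arm with a two-finger parallel gripper is mounted at the origin on the work surface. World frame = base frame: x ahead of the robot, y to its left, z up, the work surface at z = 0. Lengths are in m, angles in degrees, forces in N, time in s.
With the tool pointing down it reaches from about 0.375 to 0.9 m from the base axis. Payload 3.1 kg.
Tool frame: the origin (TCP) lies midway between the tips of the shut fingers; the grasp point (between the pads) lies 19 mm behind it; z points along the fingers, y is the direction in which the jaws open and shut (so a half turn about z gives the same grasp; the last joint's range is limited). The gripper opens to 85 mm and grips with 20 to 120 N. Pads are 22 mm wide; open, the fingers measure 114 mm over their backs; the gripper's body (76 mm by 85 mm) begins 54 mm behind the grasp point. The pads swing forward as they close: fully open they stand 13 mm farther back than shut.
Start: joints at [-86.316, 30.224, 82.088, -0, 67.689, -10.227], TCP at [0.15, -0.607, 0.231] pointing down, gripper open.
Joint ranges: [-176.69, 176.69], [-43.24, 126.21], [12.49, 139.97], [-82, 262], [0, 151.66], [-163.58, 163.58]. Speed limits (degrees/s): [159.86, 159.86, 180, 180, 180, 180].

### API

Orientations are given as a 3x3 rotation matrix whose columns are the frame's x, y, z axes.
In Python, from cell import r, capture, boxes_of, tip_of gives the robot as it stands.
- The arm moves only by the shell command python3 -m jog 'ROWS' [OPENING] [FORCE]. ROWS is JSON, a list of rows, each a list of 6 numbers: the shift along the tool's x, y, z in cm, then the turn, a rotation vector about the tool's x, y, z in units of 6 degrees (1.0 is 6 degrees). A call has 1 to 8 rows; each row is the pose to reach, as a shift and turn from the pose measured when the call began, along the tool's axes at that moment; what a row does not reach only later rows make up. A row lasts 1/10 s, in which the tool goes at most 50 mm and 8.59 degrees, less where a joint would pass 70% of its speed; a pose out of reach is approached as far as the arm can. A call with a gripper value outside its range is refused whole. OPENING is the closure, from -1 (fully open) to 1 (shut), set as the call begins (- or left out, the last holds). The fingers move at their own pace and stop on an object; FORCE is the grip in N (left out, the last holds). Time passes only in rows, so rows that repeat a pose let the fingers close. It gives the time, the measured TCP pose, the force and the opening at its end, in the units of the state.
- r.state(): the state, without advancing time (a new reading comes with each control period).
- capture(name): name is "scene" or "side" or "wrist"; returns a dict with "image" (420x560x3 uint8, red, green, blue), "range_z" (420x560 float32, m along the optical axis (not along the pixel's ray), 0 where there is no reading), "camera_matrix" (3x3 intrinsics, pixels), "k1" (the pictures are not rectified: a ray, as slopes to the right and down, at radius r is drawn at 1 + k1 r^2 times it, then the intrinsics apply), "position" and "orientation" of the camera in the world; the wrist camera has in their place "hand_eye" (4x4, takes a point from camera to tool coordinates, whose origin is the TCP and whose axes are the flange's). Camera axes: x right, y up, looking along -z (the intrinsics and any distortion apply to the point x, -y, -z); pixel columns grow to the right and rows downward; lengths in m; the calibration is good to about 2 mm. A picture is of the moment at which its call begins: read the wrist's pose just before it.
- r.job_done(): hands the job in, once; it reports no verdict.
Trained networks look in a picture, given as the dict that the camera call returned (one of the last four; its "shot" number tells which), for a name from the list of things; names that differ only in an ending like _2 or _b are one class to them, and where a whole thing is asked for, a point or a joint stands for the part that bears it (a point fixed in the world has none). Each returns a list of dicts, best first, with "conf" (0 to 1); they miss things now and then, are a little off and sometimes report something else, mostly with a low value. They report only what shows in the picture. A call takes as long as a camera call. They do not tell look-alikes from the thing itself.
- boxes_of(label, picture): "bbox" ([left, top, width, height] in pixels, round what is visible of it).
- tip_of(label, picture): "point" ([column, row] in pixels: a listed point, or the origin of a listed thing).
The state is a dict: "time": time; "qpos": joint angles; "joint_vel": joint speeds; "tau": joint torques, N m; "ee_pos": TCP position; "orientation": TCP orientation; "force": force on the tool from outside, world axes, zero at the start; "torque": the same for the moment, N m; "width": finger opening in m.
Only numpy, scipy, OpenCV 4.12 (cv2) and the standard library are available. Lean on these libraries where they do the work, as an engineer would, in place of code of your own. Each camera call takes 0.05 s, during which the arm holds its last target.

## Working session

There is one attempt and no reset: what is moved stays moved. The work goes in short steps, Python scripts to look and compute and a shell command to move; the robot and the scene stay as the last step left them, time stands still between calls to the robot, and variables do not carry over. Pictures are saved under pics/ and viewed, and the job is handed in when it is done.

```bash
ls; mkdir -p pics; cat > h.py <<'E'
import numpy as np, cv2
from cell import r, capture, boxes_of, tip_of
def save(c,n): cv2.imwrite('pics/'+n, c['image'][:,:,::-1])
def pose(c,st=None):
    if 'hand_eye' in c:
        T=np.eye(4);T[:3,:3]=np.array(st['orientation']);T[:3,3]=st['ee_pos']
        M=T@np.array(c['hand_eye']); return M[:3,:3],M[:3,3]
    return np.array(c['orientation']),np.array(c['position'])
def ray(c,px):
    K=np.array(c['camera_matrix']);k1=c['k1']
    d=np.array([(px[0]-K[0,2])/K[0,0],(px[1]-K[1,2])/K[1,1]]);u=d.copy()
    for _ in range(20): u=d/(1+k1*(u@u))
    return np.array([u[0],-u[1],-1.])
def atz(c,px,z,st=None):
    R,p=pose(c,st);v=R@ray(c,px);return p+v*(z-p[2])/v[2]
def atd(c,px,st=None):
    R,p=pose(c,st);d=c['range_z'][int(round(px[1])),int(round(px[0]))];return p+R@(ray(c,px)*d)
def cloud(c,st=None):
    R,p=pose(c,st);K=np.array(c['camera_matrix']);k1=c['k1']
    v,u=np.mgrid[0:420,0:560];d=np.stack([(u-K[0,2])/K[0,0],(v-K[1,2])/K[1,1]],-1);w=d.copy()
    for _ in range(20): w=d/(1+k1*(w**2).sum(-1,keepdims=True))
    P=np.stack([w[...,0],-w[...,1],-np.ones(w.shape[:2])],-1)*c['range_z'][...,None]
    return P@R.T+p
E
python3 - <<'E'
from h import *
np.set_printoptions(precision=4,suppress=True)
st=r.state();print(st)
for n in ['scene','side','wrist']:
    st=r.state();c=capture(n);save(c,n+'0.png')
    print(n,c.get('position'),c['k1'])
    for l in ['chest','clamp','lens','funnel','sockets','handle','hinge','door']:
        for b in boxes_of(l,c)[:5]: print(l,'box',b['bbox'],round(b['conf'],2))
        for b in tip_of(l,c)[:5]: print(l,'tip',b['point'],round(b['conf'],2), atz(c,b['point'],0,st), atd(c,b['point'],st))
E
```

```text
pics
{'time': 0.0, 'qpos': array([-86.3151,  30.278 ,  82.1574,   0.0009,  67.6915, -10.2277]), 'joint_vel': array([ 0.027 , -0.0478,  0.0288, -0.0798,  0.0806,  0.0108]), 'tau': array([  0.0007, -44.2345, -17.8023,  -0.0003,   0.0086,  -0.    ]), 'ee_pos': array([ 0.1503, -0.6059,  0.2303]), 'orientation': array([[ 0.9707,  0.2404, -0.0001],
       [ 0.2404, -0.9707,  0.0022],
       [ 0.0004, -0.0022, -1.    ]]), 'force': array([-0.5445, -0.1758, -0.3893]), 'torque': array([-0.0244,  0.025 ,  0.0044]), 'width': 0.08526449655602378}
scene [0.4165 0.5495 1.2807] -0.03537637085528145
chest box [141.9, 161.1, 89.3, 108.7] 0.6
chest box [214.5, 162.9, 17.8, 100.6] 0.43
chest tip [230.5, 230.8] 0.91 [0.6539 0.0348 0.    ] [ 0.6543  0.0339 -0.0021]
clamp box [302.5, 136.9, 15.7, 19.2] 0.75
clamp box [319.5, 120.6, 7.5, 13.4] 0.59
clamp box [312.3, 168.1, 11.2, 15.4] 0.57
clamp tip [311.1, 145.6] 0.71 [ 0.4323 -0.3207  0.    ] [ 0.4323 -0.3204  0.0003]
clamp tip [324.6, 123.0] 0.67 [ 0.3942 -0.4235  0.    ] [ 0.3942 -0.4223  0.0016]
clamp tip [320.8, 176.9] 0.66 [ 0.3869 -0.1994  0.    ] [ 0.387  -0.1982  0.0021]
lens box [240.0, 138.2, 32.4, 20.6] 0.75
lens tip [257.9, 152.6] 0.55 [ 0.6126 -0.2682  0.    ] [ 0.611  -0.2613  0.0108]
funnel box [189.4, 363.9, 43.5, 45.9] 0.64
funnel tip [209.8, 383.9] 0.63 [0.6285 0.495  0.    ] [0.613  0.499  0.0933]
sockets box [287.0, 341.3, 66.6, 76.6] 0.73
sockets tip [321.8, 384.4] 0.8 [0.3218 0.4545 0.    ] [0.3244 0.4571 0.0354]
handle box [216.5, 160.7, 18.7, 104.9] 0.74
handle tip [219.7, 197.5] 0.93 [ 0.711  -0.0783  0.    ] [0.6554 0.0401 0.2416]
hinge box [141.3, 157.2, 92.7, 115.8] 0.78
hinge tip [224.0, 225.8] 0.78 [0.6778 0.0204 0.    ] [0.6384 0.1001 0.1931]
door box [213.5, 159.7, 21.5, 107.0] 0.87Traceback (most recent call last):
  File "<stdin>", line 9, in <module>
ValueError: it knows: chest, clamp, funnel, handle, hinge, lens, sockets
```

```bash

python3 - <<'E'
from h import *
np.set_printoptions(precision=4,suppress=True)
for n in ['scene','side','wrist']:
    st=r.state();c=capture(n);save(c,n+'1.png'); np.savez(n+'1.npz',P=cloud(c,st),im=c['image'])
    print(n,c.get('position'),c['k1'])
    if n=='scene': continue
    for l in ['chest','clamp','lens','funnel','sockets','handle','hinge']:
        for b in boxes_of(l,c)[:5]: print(l,'box',b['bbox'],round(b['conf'],2))
        for b in tip_of(l,c)[:5]: print(l,'tip',b['point'],round(b['conf'],2), atz(c,b['point'],0,st), atd(c,b['point'],st))
E
```

```text
scene [0.4165 0.5495 1.2807] -0.03537637085528145
side [ 0.2363 -0.8714  0.9136] -0.09051787406945236
chest box [308.1, 152.0, 127.1, 125.3] 0.62
chest tip [334.3, 250.6] 0.75 [0.6599 0.0327 0.    ] [0.6596 0.032  0.0007]
clamp box [285.3, 352.7, 21.5, 33.8] 0.95
clamp box [278.7, 404.9, 25.7, 15.1] 0.57
clamp box [254.1, 325.2, 17.8, 18.5] 0.46
clamp box [309.8, 155.3, 127.7, 125.2] 0.33
clamp tip [298.5, 371.2] 0.87 [ 0.4421 -0.313   0.    ] [ 0.4423 -0.3123 -0.0011]
clamp tip [260.1, 336.6] 0.53 [ 0.3835 -0.1987  0.    ] [ 0.3815 -0.2078  0.0123]
lens box [345.9, 327.0, 41.1, 25.9] 0.75
lens tip [366.4, 343.0] 0.58 [ 0.6174 -0.2853  0.    ] [ 0.6048 -0.3048  0.0304]
lens tip [334.7, 235.1] 0.38 [0.6855 0.0954 0.    ] [0.6474 0.0133 0.0776]
funnel box [256.4, 140.7, 38.8, 35.2] 0.8
funnel tip [277.5, 171.0] 0.87 [ 0.6172  0.4738 -0.    ] [0.6096 0.4471 0.0181]
sockets box [187.8, 158.8, 27.5, 43.3] 0.91
sockets tip [197.2, 186.3] 0.82 [0.3301 0.4585 0.    ] [0.3267 0.4094 0.0338]
handle box [308.1, 170.9, 54.9, 99.0] 0.8
handle tip [335.3, 183.0] 0.74 [0.7863 0.3481 0.    ] [0.6673 0.0843 0.1976]
hinge box [308.4, 155.7, 128.9, 121.6] 0.61
hinge tip [333.1, 236.1] 0.63 [0.6793 0.0925 0.    ] [0.6508 0.0303 0.0589]
wrist None -0.017884141504213715
```

View pics/scene0.png

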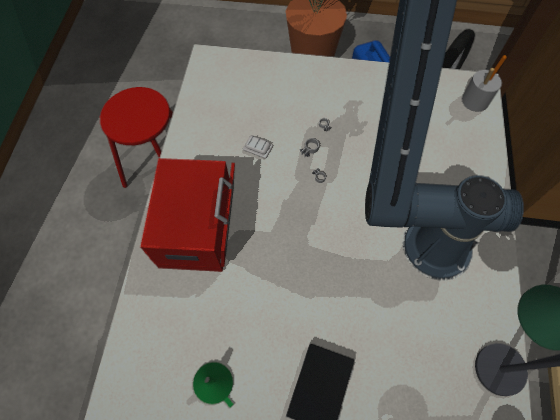

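```bash
ls pics; python3 -c "
import cv2
i=cv2.imread('pics/scene0.png')
cv2.imwrite('pics/crop0.png',cv2.resize(i[100:280,130:350],None,fx=3.5,fy=3.3,interpolation=cv2.INTER_CUBIC))"
```

```text
scene0.png
scene1.png
side1.png
wrist1.png
```

The scene shows the red chest at (190,215) with its handle at (222,200), and the lens at (258,147). The funnel is at (213,383) and the socket case at (322,382). Three ring-like candidates lie at (324,124), (311,147) and (319,176); the middle one looks largest.

View pics/crop0.png

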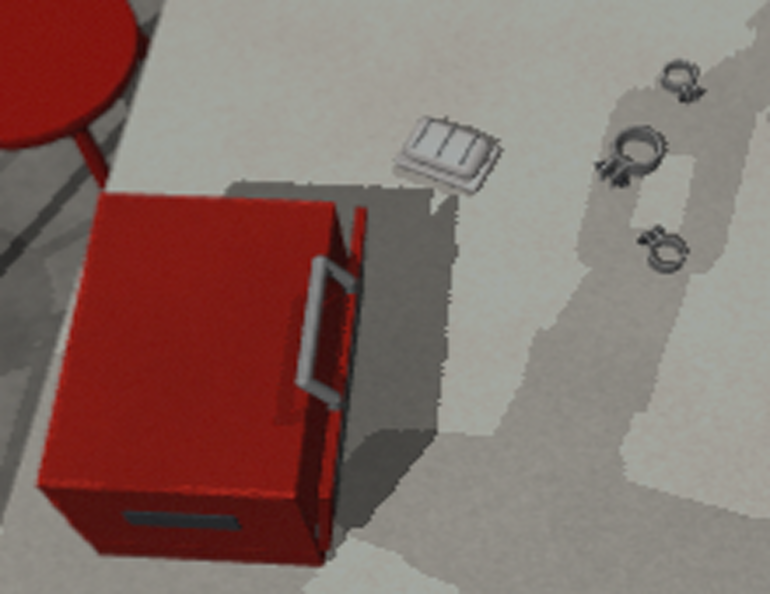

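```bash
python3 - <<'E'
import cv2,numpy as np
i=cv2.imread('pics/side1.png')
cv2.imwrite('pics/crops.png',cv2.resize(i[130:420,230:450],None,fx=2.05,fy=2.05,interpolation=cv2.INTER_CUBIC))
np.set_printoptions(precision=4,suppress=True)
for n in ['scene1','side1']:
    d=np.load(n+'.npz');P=d['P'];im=d['im'].astype(int)
    red=(im[...,0]>110)&(im[...,1]<60)&(im[...,2]<60)
    reg=(P[...,0]>.5)&(P[...,0]<1.05)&(abs(P[...,1])<.4)
    roof=reg&(abs(P[...,2]-.195)<.006)
    q=P[roof][:,:2];print(n,len(q))
    rect=cv2.minAreaRect((q*1000).astype(np.float32));print(rect,cv2.boxPoints(rect))
    h=reg&(P[...,2]>.21);q=P[h];print('handle',len(q),q.mean(0) if len(q) else 0,q.min(0),q.max(0))
    if len(q): print(cv2.minAreaRect((q[:,:2]*1000).astype(np.float32)))
E
```

```text
scene1 6466
((748.697998046875, 41.93397521972656), (227.30618286132812, 283.95965576171875), 4.386908531188965) [[ 624.5176  174.8044]
 [ 646.2381 -108.3233]
 [ 872.8784  -90.9364]
 [ 851.1579  192.1913]]
handle 253 [0.6555 0.0393 0.2359] [ 0.6325 -0.0237  0.2102] [0.6688 0.0963 0.2461]
((651.5682373046875, 35.85746383666992), (29.356903076171875, 120.19672393798828), 4.550241470336914)
side1 4905
((747.9981689453125, 41.183502197265625), (232.7447967529297, 289.72625732421875), 4.284646034240723) [[ 621.1281  176.9474]
 [ 642.7739 -111.9691]
 [ 874.8683  -94.5804]
 [ 853.2224  194.3361]]
handle 266 [0.6521 0.0258 0.2329] [ 0.6282 -0.0303  0.2105] [0.6665 0.0902 0.2456]
((648.9935302734375, 29.86328887939453), (30.4300537109375, 120.30245208740234), 5.961462020874023)
```

View pics/side1.png

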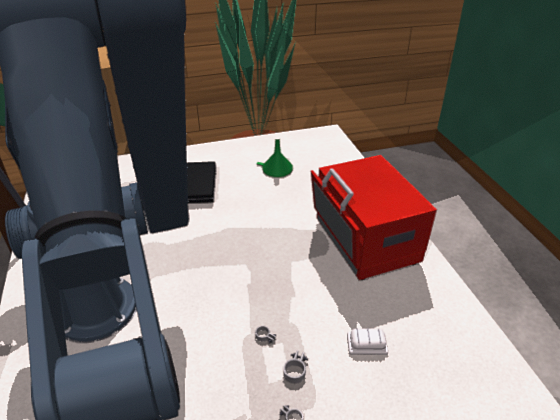

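View pics/wrist1.png

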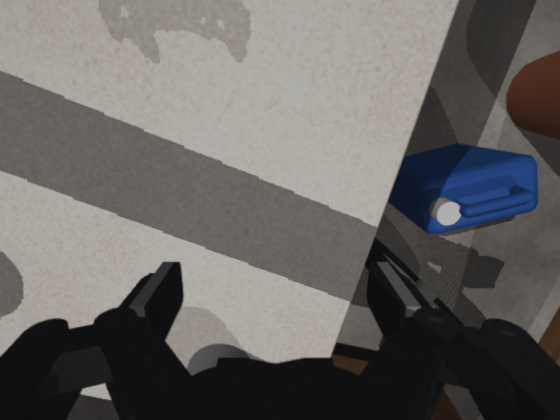

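The side view shows the clamp candidates at (261,336), (297,370) and (292,412); the last is only half in the frame. The middle one is clearly the largest in both views, and its box is bigger at a similar range. The door is slightly ajar. The wrist view sees only the bench so far. Next I'll refine the chest and handle and measure ring diameters.

```bash
cat >> h.py <<'E'
from scipy.spatial.transform import Rotation as Ro
def down(yaw): # tool down, jaw axis y at world angle yaw deg
    a=np.radians(yaw);y=np.array([np.cos(a),np.sin(a),0]);z=np.array([0,0,-1.]);return np.stack([np.cross(y,z),y,z],1)
def row(p,yaw,st=None):
    st=st or r.state();R=np.array(st['orientation']);p=np.array(p)
    best=None
    for yw in (yaw,yaw+180):
        w=Ro.from_matrix(R.T@down(yw)).as_rotvec(degrees=True)/6
        if best is None or np.linalg.norm(w)<np.linalg.norm(best): best=w
    return np.round(np.r_[R.T@(p-st['ee_pos'])*100,best],2).tolist()
E
python3 - <<'E'
from h import *
np.set_printoptions(precision=4,suppress=True)
ex=np.array([np.cos(np.radians(4.4)),np.sin(np.radians(4.4))]);ey=np.array([-ex[1],ex[0]])
for n in ['scene1','side1']:
    d=np.load(n+'.npz');P=d['P']
    reg=(P[...,0]>.5)&(P[...,0]<1.05)&(abs(P[...,1])<.4)
    o=np.array([.6625,.0345])
    h=P[reg&(P[...,2]>.228)];u=np.c_[(h[:,:2]-o)@ex,(h[:,:2]-o)@ey,h[:,2]]
    print(n,'bar rel',np.median(u,0),u.min(0),u.max(0),len(u))
    h=P[reg&(abs(P[...,2]-.195)<.004)];u=np.c_[(h[:,:2]-o)@ex,(h[:,:2]-o)@ey]
    print(' roof pct',np.percentile(u,[0.5,2,50,98,99.5],axis=0))
    for nm,cx,cy in [('big',.437,-.317),('a',.394,-.4235),('b',.385,-.199)]:
        m=(abs(P[...,0]-cx)<.05)&(abs(P[...,1]-cy)<.05)&(P[...,2]>.008)&(P[...,2]<.05)
        q=P[m]
        if len(q): print(nm,len(q),q.min(0),q.max(0),q[:,2].max())
print(row([.44,-.40,.30],4.4),row([.65,.035,.30],4.4)); print(capture('wrist')['hand_eye'])
E
```

```text
scene1 bar rel [-0.0038  0.0066  0.241 ] [-0.0149 -0.0579  0.2289] [0.0038 0.0622 0.2461] 200
 roof pct [[-0.0257 -0.1378]
 [-0.0218 -0.133 ]
 [ 0.0973  0.0143]
 [ 0.1949  0.138 ]
 [ 0.1981  0.1414]]
big 141 [ 0.408  -0.34    0.0083] [ 0.4817 -0.2674  0.0283] 0.028264683845411476
a 66 [ 0.377  -0.4462  0.0081] [ 0.4411 -0.3849  0.02  ] 0.0200237885382486
b 62 [ 0.373  -0.2225  0.0081] [ 0.4179 -0.1756  0.0211] 0.021120634527672433
side1 bar rel [-0.0082 -0.01    0.2399] [-0.0188 -0.0636  0.2281] [0.0002 0.0562 0.2456] 188
 roof pct [[-0.0289 -0.1416]
 [-0.0261 -0.1395]
 [ 0.0938 -0.0251]
 [ 0.1954  0.1329]
 [ 0.1987  0.1383]]
big 340 [ 0.4045 -0.3419  0.008 ] [ 0.4674 -0.2728  0.0268] 0.026771626385312164
a 128 [ 0.3711 -0.4308  0.0081] [ 0.4156 -0.3894  0.0202] 0.02015866144413847
b 143 [ 0.3724 -0.2278  0.0081] [ 0.4167 -0.1791  0.0195] 0.019459369288759687
[33.09, -13.09, -6.87, 0.0, 0.0, -13.41] [63.93, -50.27, -6.87, 0.0, 0.0, -13.41]
[[-0.0003  0.9575  0.2884  0.0738]
 [ 1.      0.0001  0.0006 -0.0015]
 [ 0.0005  0.2884 -0.9575 -0.1423]
 [ 0.      0.      0.      1.    ]]
```

```bash
python3 -m jog '[[35.5,-22.7,-7,0,0,-13.4],[35.5,-22.7,-7,0,0,-13.4],[35.5,-22.7,-7,0,0,-13.4],[35.5,-22.7,-7,0,0,-13.4],[35.5,-22.7,-7,0,0,-13.4],[35.5,-22.7,-7,0,0,-13.4],[35.5,-22.7,-7,0,0,-13.4],[35.5,-22.7,-7,0,0,-13.4]]' -1
python3 - <<'E'
from h import *
np.set_printoptions(precision=4,suppress=True)
st=r.state();print(st['ee_pos'],st['joint_vel']);c=capture('wrist');save(c,'wrist2.png');np.savez('wrist2.npz',P=cloud(c,st),im=c['image'])
for b in boxes_of('clamp',c)[:5]: print('box',b['bbox'],round(b['conf'],2))
for b in tip_of('clamp',c)[:5]: print('tip',b['point'],round(b['conf'],2), atz(c,b['point'],0,st), atd(c,b['point'],st))
print(row([.656,.034,.30],4.4))
E
```

```text
time: 3.2
ee_pos: [0.423, -0.3188, 0.2975]
orientation: [[0.122, 0.993, 0.001], [0.993, -0.122, -0.001], [-0.0, 0.001, -1.0]]
force: [0.2, 0.6, 0.5]
width: 0.0854
[ 0.423  -0.3188  0.2975] [ 54.093   -1.747  -11.6493  -0.0079  12.6101 -31.4029]
box [223.2, 59.8, 35.2, 39.2] 0.95
box [257.7, 132.6, 48.8, 52.3] 0.79
box [246.6, 215.3, 31.6, 34.6] 0.59
tip [277.7, 166.4] 0.86 [ 0.4273 -0.3164  0.    ] [ 0.4273 -0.3162  0.001 ]
tip [265.6, 235.9] 0.8 [ 0.3969 -0.4178  0.    ] [ 0.3968 -0.4181 -0.0008]
tip [237.4, 74.2] 0.56 [ 0.3899 -0.1908  0.    ] [ 0.3899 -0.1909  0.0005]
[37.8, 18.74, -0.25, 0.01, 0.01, -1.91]
```

View pics/wrist2.png

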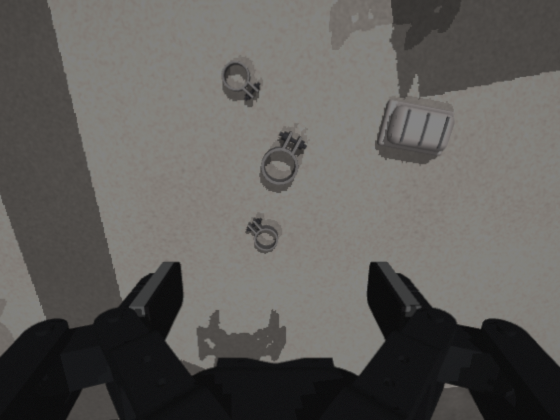

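The three candidates are at (238,76), (280,166) and (265,237). The middle ring, with ears up-right at (292,140), is the largest at about 37 px across against 27 and 23, so it is the clamp. The lens is at (417,125). Next I go above the handle.

```bash
python3 - <<'E'
import cv2
i=cv2.imread('pics/wrist2.png')
cv2.imwrite('pics/crop2.png',cv2.resize(i[40:260,190:340],None,fx=2.7,fy=2.7,interpolation=cv2.INTER_CUBIC))
E
python3 -m jog '[[37.8,18.7,-0.3,0,0,-1.9],[37.8,18.7,-0.3,0,0,-1.9],[37.8,18.7,-0.3,0,0,-1.9],[37.8,18.7,-0.3,0,0,-1.9],[37.8,18.7,-0.3,0,0,-1.9],[37.8,18.7,-0.3,0,0,-1.9],[37.8,18.7,-0.3,0,0,-1.9],[37.8,18.7,-0.3,0,0,-1.9]]' -1
python3 - <<'E'
from h import *
print(row([.656,.034,.30],4.4))
E
```

```text
time: 4.15
ee_pos: [0.6429, 0.0133, 0.2999]
orientation: [[-0.073, 0.997, 0.001], [0.997, 0.073, -0.002], [-0.002, 0.001, -1.0]]
force: [0.7, -0.8, -0.0]
width: 0.0856
[1.97, 1.45, -0.01, 0.01, 0.02, -0.04]
```

View pics/crop2.png

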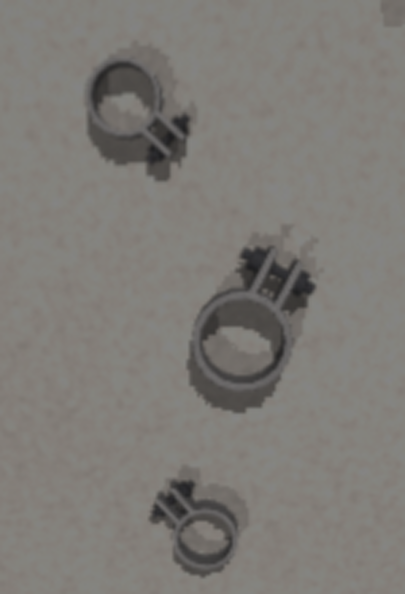

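The enlarged crop confirms the middle ring is the largest of the three. Next I settle over the handle and look.

```bash
python3 -m jog '[[2,1.4,0,0,0,0],[2,1.4,0,0,0,0],[2,1.4,0,0,0,0]]' -1
python3 - <<'E'
from h import *
np.set_printoptions(precision=4,suppress=True)
st=r.state();c=capture('wrist');save(c,'wrist3.png');P=cloud(c,st);np.savez('wrist3.npz',P=P,im=c['image'])
print(st['ee_pos'])
o=np.array([.6620,.0345]);ex=np.array([np.cos(np.radians(4.4)),np.sin(np.radians(4.4))]);ey=np.array([-ex[1],ex[0]])
m=(P[...,2]>.225)&(P[...,2]<.26)
h=P[m];u=np.c_[(h[:,:2]-o)@ex,(h[:,:2]-o)@ey,h[:,2]]
print(len(u),np.percentile(u,[1,5,50,95,99],axis=0))
k=(abs(u[:,1])<.04);print(np.polyfit(u[k,1],u[k,0],1))
m=(abs(P[...,2]-.195)<.005);h=P[m];u=np.c_[(h[:,:2]-o)@ex,(h[:,:2]-o)@ey];print(len(u),np.percentile(u,[1,5,50,95,99],axis=0))
E
```

```text
time: 4.45
ee_pos: [0.6552, 0.0329, 0.299]
orientation: [[-0.072, 0.997, -0.001], [0.997, 0.072, -0.003], [-0.003, -0.001, -1.0]]
force: [-1.1, 0.1, -0.1]
width: 0.0852
[0.6552 0.0329 0.299 ]
3224 [[-0.0157 -0.0545  0.2259]
 [-0.0123 -0.0502  0.2309]
 [-0.0041  0.0118  0.2406]
 [ 0.0018  0.0597  0.2423]
 [ 0.0024  0.0624  0.2429]]
[-0.0053 -0.0035]
80210 [[-0.0257 -0.1291]
 [ 0.0009 -0.1011]
 [ 0.0903  0.0433]
 [ 0.1883  0.1336]
 [ 0.197   0.1405]]
```

View pics/wrist3.png

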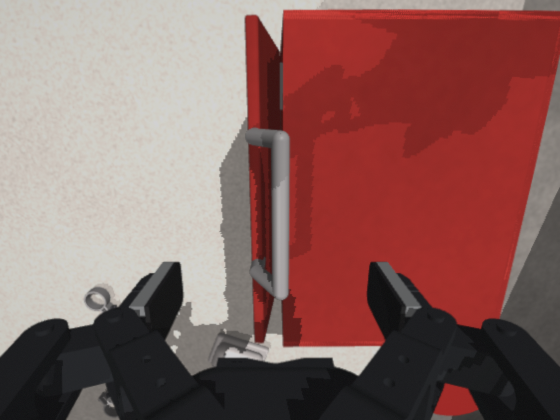

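The bar spans (281,140)–(281,290), centred between the jaws, and the door is ajar about 0.13 rad. Next: descend and grip.

```bash
python3 -m jog '[[0.4,0.3,3.5,0,0,0],[0.4,0.3,6,0,0,0],[0.4,0.3,7.9,0,0,0],[0.4,0.3,7.9,0,0,0],[0.4,0.3,7.9,0,0,0]]' -1
python3 -m jog '[[0,0,0,0,0,0],[0,0,0,0,0,0],[0,0,0,0,0,0],[0,0,0,0,0,0],[0,0,0,0,0,0],[0,0,0,0,0,0],[0,0,0,0,0,0]]' 1 40
```

```text
time: 5.0
ee_pos: [0.6574, 0.0346, 0.2206]
orientation: [[-0.069, 0.998, -0.001], [0.998, 0.069, -0.003], [-0.003, -0.001, -1.0]]
force: [0.8, 0.1, 0.9]
width: 0.0853
time: 5.7
ee_pos: [0.6578, 0.0347, 0.2211]
orientation: [[-0.069, 0.998, 0.0], [0.998, 0.069, -0.003], [-0.003, -0.0, -1.0]]
force: [0.2, 0.7, 2.6]
width: 0.0101
```

```bash
python3 -m jog '[[0,-1.4,0.1,0,0,0],[0,-3.2,0.35,0,0,0],[0,-4.9,0.8,0,0,0],[0,-6.6,1.4,0,0,0],[0,-8.25,2.2,0,0,0],[0,-9.8,3.15,0,0,0],[0,-11.2,4.25,0,0,0],[0,-12.5,5.5,0,0,0]]' 1 40
python3 - <<'E'
from h import *
st=r.state();print(st['ee_pos'],st['force'],st['width'])
c=capture('side');save(c,'side4.png')
E
```

```text
time: 6.5
ee_pos: [0.5351, 0.0251, 0.1678]
orientation: [[-0.07, 0.998, 0.007], [0.998, 0.07, -0.005], [-0.006, 0.007, -1.0]]
force: [1.2, -1.2, 6.4]
width: 0.0103
[0.53508838 0.02514036 0.16782433] [ 1.18144588 -1.15131293  6.43455375] 0.010306475230755766
```

View pics/side4.png

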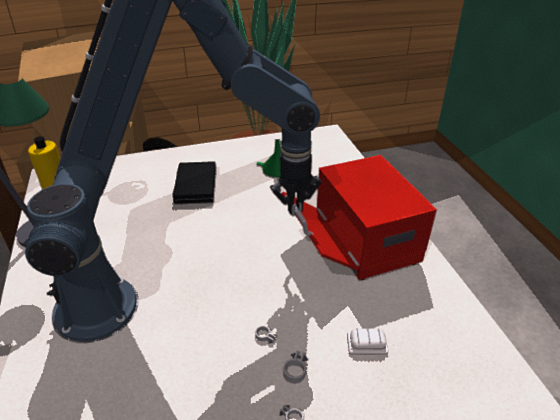

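The side picture shows the door about halfway down at (320,235), with the gripper on its bar at (297,210). Continuing the arc.

```bash
python3 -m jog '[[0,-1.4,1.5,0,0,0],[0,-2.5,3,0,0,0],[0,-3.4,4.5,0,0,0],[0,-4.1,6.2,0,0,0],[0,-4.7,7.9,0,0,0],[0,-5.1,9.6,0,0,0],[0,-5.2,10.4,0,0,0],[0,-5.2,10.4,0,0,0]]' 1 40
python3 -m jog '[[0,0,0.2,0,0,0],[0,0,0.2,0,0,0],[0,0,0.2,0,0,0]]' 1 40
python3 - <<'E'
from h import *
st=r.state();print(st['ee_pos'],st['force'],st['width'])
c=capture('side');save(c,'side5.png')
E
```

```text
time: 7.35
ee_pos: [0.4826, 0.0208, 0.0609]
orientation: [[-0.069, 0.998, 0.005], [0.998, 0.07, -0.006], [-0.006, 0.005, -1.0]]
force: [5.3, 2.1, -7.8]
width: 0.0108
time: 7.65
ee_pos: [0.4827, 0.0208, 0.0606]
orientation: [[-0.07, 0.998, 0.005], [0.998, 0.07, -0.006], [-0.006, 0.005, -1.0]]
force: [-1.9, 0.5, 15.1]
width: 0.0104
[0.48270376 0.02079038 0.06057775] [-1.86203511  0.46718587 15.13564183] 0.010372394950343635
```

View pics/side5.png

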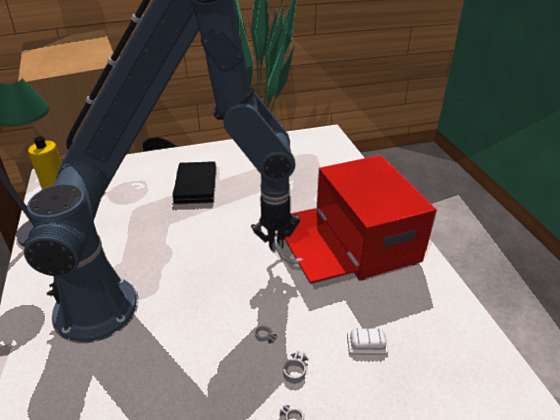

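The door lies level at (320,250) and is at its stop, with 15 N reacting upward. Next: release, rise, and go to the clamp.

```bash
python3 -m jog '[[0,0,0,0,0,0],[0,0,0,0,0,0],[0,0,-0.2,0,0,0],[0,0,-1,0,0,0],[0,0,-4,0,0,0],[0,0,-8,0,0,0],[0,0,-12,0,0,0],[0,0,-14,0,0,0]]' -0.2 40
python3 - <<'E'
from h import *
print(row([.435,-.25,.23],4.4)); print(r.state()['force'])
E
```

```text
time: 8.5
ee_pos: [0.4831, 0.0215, 0.204]
orientation: [[-0.07, 0.997, 0.01], [0.998, 0.07, -0.007], [-0.007, 0.009, -1.0]]
force: [1.3, 0.7, -0.4]
width: 0.0514
[-26.76, -6.68, -2.47, 0.09, 0.07, -0.06]
[ 1.25729872  0.7051248  -0.35505175]
```

```bash
python3 -m jog '[[-26.8,-6.7,-2.5,0,0,0],[-26.8,-6.7,-2.5,0,0,0],[-26.8,-6.7,-2.5,0,0,0],[-26.8,-6.7,-2.5,0,0,0],[-26.8,-6.7,-2.5,0,0,0],[-26.8,-6.7,-2.5,0,0,0],[-26.8,-6.7,-2.5,0,0,0],[-26.8,-6.7,-2.5,0,0,0]]' -1
python3 - <<'E'
from h import *
np.set_printoptions(precision=4,suppress=True)
st=r.state();print(st['ee_pos'],abs(st['joint_vel']).max());c=capture('wrist');save(c,'wrist6.png');P=cloud(c,st);np.savez('wrist6.npz',P=P,im=c['image'])
for b in boxes_of('clamp',c)[:5]: print('box',b['bbox'],round(b['conf'],2))
for b in tip_of('clamp',c)[:5]: print('tip',b['point'],round(b['conf'],2), atz(c,b['point'],0,st), atd(c,b['point'],st))
m=(abs(P[...,0]-.44)<.07)&(abs(P[...,1]+.31)<.07)&(P[...,2]>.007)&(P[...,2]<.05)
q=P[m];print(len(q),q.min(0),q.max(0))
t=q[(q[:,2]>.017)];print('top',len(t),t.min(0),t.max(0),np.histogram(q[:,2],8))
i=c['image'][:,:,::-1].copy();i[m]=(0,255,0);cv2.imwrite('pics/mask6.png',i)
E
```

```text
time: 9.3
ee_pos: [0.4341, -0.2502, 0.2303]
orientation: [[-0.068, 0.998, 0.009], [0.998, 0.068, -0.005], [-0.006, 0.008, -1.0]]
force: [-0.1, 0.7, -0.2]
width: 0.0855
[ 0.4341 -0.2502  0.2303] 2.108469514289347
box [243.7, 196.9, 51.6, 52.3] 0.92
box [214.8, 275.4, 37.2, 41.8] 0.88
tip [238.1, 295.3] 0.86 [ 0.3978 -0.4149  0.    ] [ 0.3976 -0.4161 -0.0018]
tip [233.7, 126.1] 0.78 [ 0.3852 -0.1942  0.    ] [ 0.3852 -0.1943 -0.0005]
tip [264.8, 226.8] 0.58 [ 0.4279 -0.3143  0.    ] [ 0.4279 -0.3144 -0.0002]
1019 [ 0.4046 -0.3385  0.0071] [ 0.4679 -0.2684  0.0234]
top 604 [ 0.4046 -0.3385  0.017 ] [ 0.4628 -0.2696  0.0234] (array([ 43,  51, 108, 110, 114,  65, 252, 276]), array([0.0071, 0.0091, 0.0111, 0.0132, 0.0152, 0.0173, 0.0193, 0.0214,
       0.0234]))
```

View pics/wrist6.png

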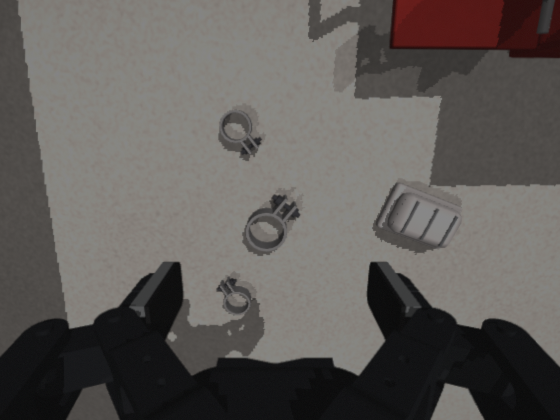

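View pics/mask6.png

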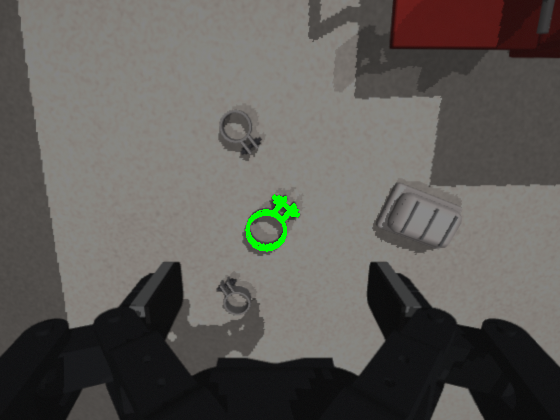

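The wrist view shows the clamp's ring centred at (266,231) with its ears up-right at (287,208). The height mask covers exactly that object. Next I fit its centre and heading.

```bash
python3 - <<'E'
from h import *
from scipy.optimize import least_squares
np.set_printoptions(precision=4,suppress=True)
P=np.load('wrist6.npz')['P']
m=(abs(P[...,0]-.44)<.07)&(abs(P[...,1]+.31)<.07)&(P[...,2]>.018)&(P[...,2]<.05);q=P[m][:,:2]
f=lambda c:np.linalg.norm(q-c,axis=1)-.023
s=least_squares(f,[.428,-.314],loss='soft_l1',f_scale=.002);c=s.x;print('centre',c)
m=(abs(P[...,0]-.44)<.07)&(abs(P[...,1]+.31)<.07)&(P[...,2]>.007);a=P[m][:,:2]-c
far=a[np.linalg.norm(a,axis=1)>.028];d=far.mean(0);print(len(far),'heading',np.degrees(np.arctan2(d[1],d[0])),np.linalg.norm(far,axis=1).max())
h=np.degrees(np.arctan2(d[1],d[0]))
for z in (.10,.018): print(row([c[0],c[1],z],h+90),r.state()['qpos'])
E
```

```text
centre [ 0.4306 -0.3108]
14124 heading 100.58478161894287 0.09732017384916455
[-6.09, -0.94, 13.04, 0.07, 0.06, -1.08] [-42.6545  20.5554 100.1237   0.1255  58.7602 -46.8303]
[-6.05, -1.01, 21.24, 0.07, 0.06, -1.08] [-42.6545  20.5554 100.1237   0.1255  58.7602 -46.8303]
```

```bash
python3 - <<'E'
from h import *
np.set_printoptions(precision=4,suppress=True)
P=np.load('wrist6.npz')['P'];c=np.array([.4306,-.3108])
m=(P[...,2]>.007)&(P[...,2]<.03);a=P[m][:,:2]-c;n=np.linalg.norm(a,axis=1)
k=(n>.028)&(n<.055);far=a[k];d=far.mean(0);h=np.degrees(np.arctan2(d[1],d[0]));print(k.sum(),h,np.sort(n[k])[-5:])
for z in (.10,.018): print(row([c[0],c[1],z],h+90))
E
```

```text
327 56.7831779774438 [0.0451 0.0451 0.0451 0.0452 0.0454]
[-6.1, -0.94, 13.04, 0.09, 0.03, 6.22]
[-6.05, -1.01, 21.24, 0.09, 0.03, 6.22]
```

Heading is 56.8° with reach about 45–47 mm, which matches the description. Next: move above the ring, jaws across its y.

```bash
python3 -m jog '[[-1.5,-0.2,3,0,0,1.4],[-3,-0.5,6,0,0,2.8],[-4.5,-0.7,10,0,0,4.2],[-6.1,-0.9,13,0.1,0,5.6],[-6.1,-0.9,15,0.1,0,6.2],[-6.1,-0.9,16,0.1,0,6.2],[-6.1,-0.9,16,0.1,0,6.2]]' -1
python3 - <<'E'
from h import *
print(row([.4306,-.3108,.003],146.8))
st=r.state();c=capture('wrist');save(c,'wrist7.png')
E
```

```text
time: 10.15
ee_pos: [0.4308, -0.309, 0.0692]
orientation: [[0.543, 0.839, -0.004], [0.839, -0.543, 0.0], [-0.002, -0.003, -1.0]]
force: [-0.0, 0.5, 0.7]
width: 0.0854
[-0.15, 0.11, 6.62, -0.03, 0.02, 0.05]
```

View pics/wrist7.png

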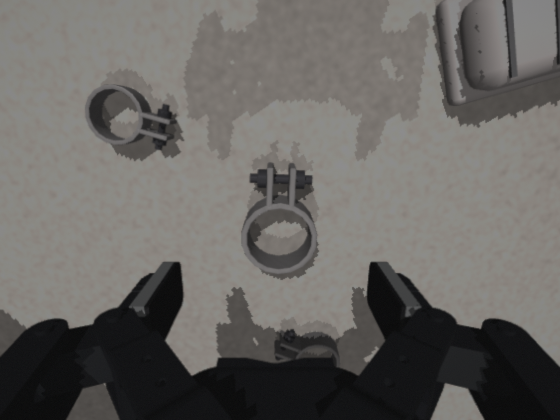

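The ring is at (279,238), centred between the jaws with its ears straight up at (282,182), so alignment is good. Next: descend and grip.

```bash
python3 -m jog '[[-0.15,0.1,3,0,0,0],[-0.15,0.1,5,0,0,0],[-0.15,0.1,6.3,0,0,0],[-0.15,0.1,6.6,0,0,0],[-0.15,0.1,6.6,0,0,0]]' -1
python3 -m jog '[[0,0,0,0,0,0],[0,0,0,0,0,0],[0,0,0,0,0,0],[0,0,0,0,0,0],[0,0,0,0,0,0],[0,0,0,0,0,0]]' 1 40
python3 - <<'E'
from h import *
st=r.state();print(st['ee_pos'],st['force'],st['width'])
E
```

```text
time: 10.7
ee_pos: [0.4315, -0.3115, 0.0048]
orientation: [[0.543, 0.84, -0.002], [0.84, -0.543, -0.002], [-0.003, -0.001, -1.0]]
force: [-0.1, 0.4, 0.0]
width: 0.0852
time: 11.3
ee_pos: [0.432, -0.3119, 0.0062]
orientation: [[0.543, 0.84, -0.001], [0.84, -0.543, -0.003], [-0.003, 0.001, -1.0]]
force: [-0.2, 1.4, 6.0]
width: 0.0489
[ 0.43199481 -0.3119419   0.00615807] [-0.16463661  1.43362724  6.02512452] 0.04887370567190548
```

```bash
python3 -m jog '[[0,0,-1,0,0,0],[0,0,-4,0,0,0],[0,0,-8,0,0,0],[0,0,-12,0,0,0],[0,0,-16,0,0,0],[0,0,-18,0,0,0],[0,0,-18,0,0,0]]' 1 40
python3 - <<'E'
from h import *
print(row([.602,.030,.19],94.4)); st=r.state();R=np.array(st['orientation']);print(Ro.from_matrix(R.T@down(94.4)).as_rotvec(degrees=True)/6)
st=r.state();c=capture('wrist');save(c,'wrist8.png');print(st['ee_pos'],st['force'],st['width'],st['qpos'])
E
```

```text
time: 12.0
ee_pos: [0.4337, -0.3129, 0.1902]
orientation: [[0.543, 0.84, 0.005], [0.84, -0.542, -0.01], [-0.005, 0.01, -1.0]]
force: [0.5, -0.1, -1.9]
width: 0.0486
[37.94, -4.46, -0.23, 0.11, 0.01, 8.79]
[-7.67343644e-03  1.30352774e-01 -2.12091718e+01]
[ 0.43366344 -0.31287847  0.19020293] [ 0.48434452 -0.09418166 -1.92103507] 0.048636235337246286 [-47.69765387  26.27619141  97.92808805  -0.19795401  55.18505296
 -14.72892423]
```

View pics/wrist8.png

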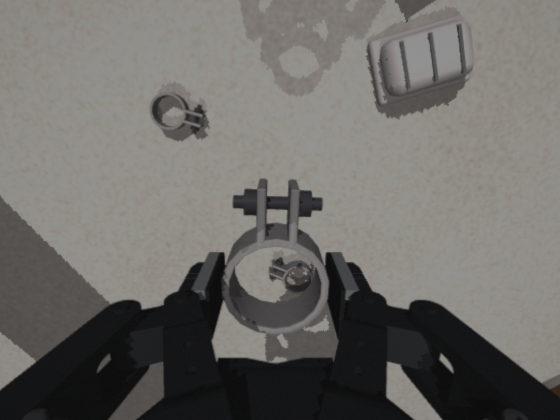

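The wrist view shows the ring held between the pads at (275,285), ears up at (278,200), lifted clear. Next: carry it to above the door, turning so the ears and camera face the robot.

```bash
python3 -m jog '[[5,-0.6,0,0,0,-1.4],[10,-1.2,0,0,0,-2.8],[15,-1.8,0,0,0,-4.2],[19,-2.4,0,0,0,-5.6],[23,-3,0,0,0,-7],[27,-3.4,0,0,0,-8.4],[31,-3.8,0,0,0,-9.8],[33,-4,0,0,0,-11.2]]' 1 40
python3 - <<'E'
from h import *
st=r.state();print(st['ee_pos']);R=np.array(st['orientation']);print(R.T@(np.array([.602,.030,.19])-st['ee_pos'])*100,Ro.from_matrix(R.T@down(94.4)).as_rotvec(degrees=True)/6)
E
```

```text
time: 12.85
ee_pos: [0.5777, -0.0097, 0.1843]
orientation: [[-0.571, 0.821, -0.001], [0.821, 0.571, -0.005], [-0.003, -0.004, -1.0]]
force: [0.0, -0.1, -0.9]
width: 0.0489
[ 0.57772712 -0.00968447  0.18429456]
[ 1.86960107  4.25656632 -0.59334276] [-5.02547108e-02  9.27683427e-03 -9.92910086e+00]
```

```bash
python3 -m jog '[[0.5,1,-0.3,0,0,-1.4],[1,2,-0.6,0,0,-2.8],[1.4,3,-0.6,0,0,-4.2],[1.9,4.2,-0.6,0,0,-5.6],[1.9,4.2,-0.6,0,0,-7],[1.9,4.2,-0.6,0,0,-8.4],[1.9,4.2,-0.6,0,0,-9.9],[1.9,4.2,-0.6,0,0,-9.9]]' 1 40
python3 - <<'E'
from h import *
st=r.state();print(st['ee_pos'],abs(st['joint_vel']).max());print(row([.602,.030,.075],94.4),row([.602,.030,.065],94.4))
for n in ('scene','side'):
    c=capture(n);save(c,n+'9.png')
    if n=='scene':
        P=cloud(c);o=np.array([.6620,.0345]);ex=np.array([np.cos(np.radians(4.4)),np.sin(np.radians(4.4))]);ey=np.array([-ex[1],ex[0]])
        u=(P[...,:2]-o)@ex;v=(P[...,:2]-o)@ey
        for a,b in [(-.13,-.11),(-.11,-.09),(-.09,-.05),(-.05,-.02)]:
            m=(u>a)&(u<b)&(abs(v)<.13)&(P[...,2]<.09)&(P[...,2]>.03);print(a,b,m.sum(),np.median(P[...,2][m]) if m.any() else 0)
E
cd pics; python3 -c "
import cv2,numpy as np
a=cv2.imread('scene9.png')[140:290,130:330];b=cv2.imread('side9.png')[140:290,220:450]
cv2.imwrite('c9.png',np.vstack([cv2.resize(a,None,fx=1.9,fy=1.9),cv2.resize(b[:, :200],None,fx=1.9,fy=1.9)]))"
```

```text
time: 13.65
ee_pos: [0.5999, 0.0301, 0.1879]
orientation: [[-0.997, -0.074, -0.006], [-0.074, 0.997, -0.004], [0.006, -0.004, -1.0]]
force: [-0.1, 0.1, -0.9]
width: 0.049
[0.59991753 0.03012247 0.18788914] 1.881836517925886
[-0.27, 0.02, 11.29, -0.04, -0.06, -0.03] [-0.28, 0.02, 12.29, -0.04, -0.06, -0.03]
-0.13 -0.11 508 0.05895862530611018
-0.11 -0.09 502 0.058354051361653725
-0.09 -0.05 840 0.05744590648720216
-0.05 -0.02 481 0.05636959710283018
```

View pics/c9.png

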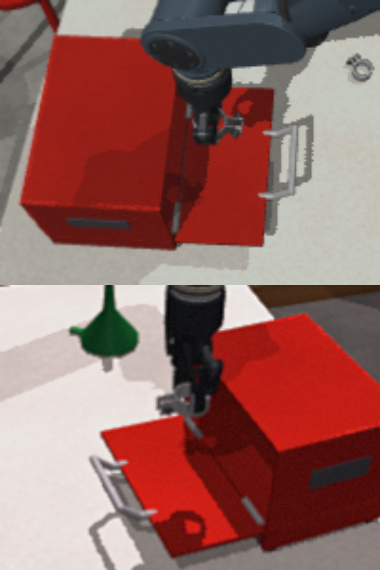

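The clamp hangs over the door, ears toward the robot: scene crop (215,125), side crop (185,400). The door surface measures z≈0.057 there. Next: lower.

```bash
python3 -m jog '[[0,0,3,0,0,0],[0,0,6,0,0,0],[0,0,9,0,0,0],[0,0,11,0,0,0],[0,0,11.6,0,0,0],[0,0,11.6,0,0,0]]' 1 40
python3 -m jog '[[0,0,0.3,0,0,0],[0,0,0.5,0,0,0],[0,0,0.7,0,0,0],[0,0,0.7,0,0,0]]' 1 40
```

```text
time: 14.35
ee_pos: [0.5991, 0.0295, 0.0714]
orientation: [[-0.998, -0.069, -0.007], [-0.069, 0.998, -0.004], [0.007, -0.004, -1.0]]
force: [0.4, -0.2, -1.2]
width: 0.0487
time: 14.75
ee_pos: [0.5992, 0.0294, 0.0648]
orientation: [[-0.998, -0.069, -0.006], [-0.069, 0.998, -0.004], [0.007, -0.004, -1.0]]
force: [0.4, -0.3, -0.8]
width: 0.0487
```

```bash
python3 -m jog '[[0,0,0.15,0,0,0],[0,0,0.3,0,0,0],[0,0,0.3,0,0,0]]' 1 40
```

```text
time: 15.05
ee_pos: [0.5998, 0.0294, 0.063]
orientation: [[-0.998, -0.069, -0.005], [-0.069, 0.998, -0.004], [0.005, -0.004, -1.0]]
force: [-1.3, 0.6, 6.1]
width: 0.0485
```

Contact at 6 N. Release and rise.

```bash
python3 -m jog '[[0,0,0,0,0,0],[0,0,0,0,0,0],[0,0,0,0,0,0],[0,0,0,0,0,0],[0,0,0,0,0,0]]' -0.7 40
python3 -m jog '[[0,0,-1,0,0,0],[0,0,-3,0,0,0],[0,0,-6,0,0,0],[0,0,-10,0,0,0],[0,0,-14,0,0,0],[0,0,-16,0,0,0],[0,0,-16,0,0,0]]' -0.7
python3 - <<'E'
from h import *
np.set_printoptions(precision=4,suppress=True)
st=r.state();c=capture('wrist');save(c,'wrist10.png');P=cloud(c,st)
print(st['ee_pos'])
for b in tip_of('clamp',c)[:5]: print('tip',b['point'],round(b['conf'],2), atz(c,b['point'],0.057,st))
R=np.array(st['orientation'])
yaw=4.4
for p in ([.50,.022,.22],[.4827,.0208,.12]):
    print(row(p,4.4)); 
E
```

```text
time: 15.55
ee_pos: [0.5997, 0.0294, 0.0628]
orientation: [[-0.998, -0.069, -0.005], [-0.069, 0.998, -0.004], [0.005, -0.004, -1.0]]
force: [-0.5, 0.0, 0.4]
width: 0.0725
time: 16.25
ee_pos: [0.603, 0.0299, 0.2275]
orientation: [[-0.998, -0.069, 0.004], [-0.069, 0.998, -0.005], [-0.004, -0.006, -1.0]]
force: [-0.1, 0.1, -0.2]
width: 0.0724
[0.603  0.0299 0.2275]
tip [274.1, 187.1] 0.67 [0.6026 0.03   0.057 ]
[10.06, -0.12, 0.37, -0.07, -0.01, 14.93]
[11.74, -0.08, 10.38, -0.07, -0.01, 14.93]
```

View pics/wrist10.png

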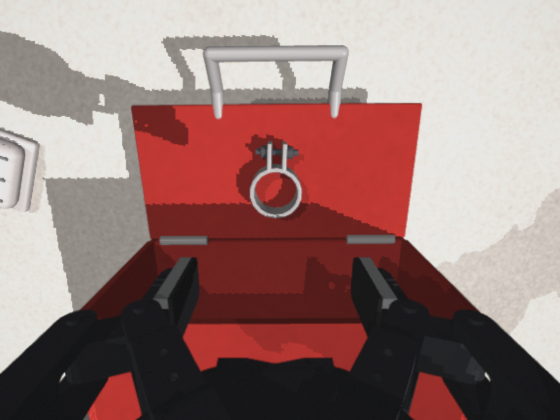

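The clamp sits flat on the door at (276,190), ears at (276,155), inside the door's edges and clear of the hinge. The measured position is (0.603, 0.030), where I put it. Next: back to the handle bar, seen at (277,53).

```bash
python3 -m jog '[[1.5,0,0,0,0,1.4],[3,0,0,0,0,2.8],[5,0,0,0,0,4.2],[7,0,0,0,0,5.6],[9,0,0,0,0,7],[11,0,0,0,0,8.4],[11.8,0,0,0,0,9.8],[11.8,0,0,0,0,11.2]]' -0.2
python3 - <<'E'
from h import *
print(row([.4827,.0215,.12],4.4))
E
```

```text
time: 17.15
ee_pos: [0.4793, 0.0224, 0.222]
orientation: [[-0.445, 0.896, -0.011], [0.896, 0.445, -0.003], [0.002, -0.011, -1.0]]
force: [0.8, -0.3, -0.0]
width: 0.0514
[-0.25, 0.37, 10.2, -0.11, 0.0, 3.67]
```

```bash
python3 -m jog '[[-0.2,0.3,2,-0.1,0,1.4],[-0.2,0.3,4,-0.1,0,2.8],[-0.2,0.3,7,-0.1,0,3.7],[-0.2,0.4,9.5,-0.1,0,3.7],[-0.2,0.4,10.2,-0.1,0,3.7],[-0.2,0.4,10.2,-0.1,0,3.7]]' -0.2
python3 - <<'E'
from h import *
print(row([.4827,.0215,.0620],4.4))
st=r.state();c=capture('wrist');save(c,'wrist11.png');P=cloud(c,st)
o=np.array([.6620,.0345]);ex=np.array([np.cos(np.radians(4.4)),np.sin(np.radians(4.4))]);ey=np.array([-ex[1],ex[0]])
u=(P[...,:2]-o)@ex;v=(P[...,:2]-o)@ey
m=(P[...,2]>.072)&(P[...,2]<.1)&(abs(v)<.045)&(u<-.165)&(u>-.195);print(m.sum(),np.median(u[m]),P[...,2][m].max(),((st['ee_pos'][:2]-o)@ex))
E
```

```text
time: 17.75
ee_pos: [0.4811, 0.0223, 0.1182]
orientation: [[-0.073, 0.997, -0.006], [0.997, 0.073, 0.0], [0.001, -0.006, -1.0]]
force: [0.5, 0.3, 0.3]
width: 0.0513
[-0.1, 0.19, 5.62, -0.05, -0.01, -0.03]
2698 -0.18003681456637172 0.08812208374282784 -0.18132239672066916
```

View pics/wrist11.png

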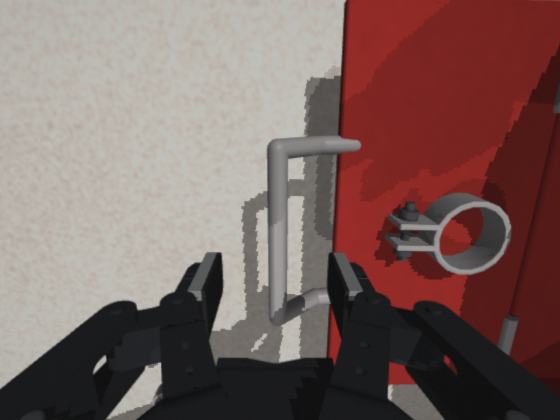

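The bar runs between the open jaws at (278,150)–(278,315), and the clamp lies undisturbed at (470,235). Next: descend and grip.

```bash
python3 -m jog '[[-0.1,0.2,3,0,0,0],[-0.1,0.2,5,0,0,0],[-0.1,0.2,5.5,0,0,0],[-0.1,0.2,5.5,0,0,0]]' -0.2
python3 -m jog '[[0,0,0,0,0,0],[0,0,0,0,0,0],[0,0,0,0,0,0],[0,0,0,0,0,0],[0,0,0,0,0,0]]' 1 40
```

```text
time: 18.2
ee_pos: [0.4842, 0.0213, 0.0646]
orientation: [[-0.073, 0.997, -0.003], [0.997, 0.073, -0.0], [0.0, -0.003, -1.0]]
force: [-0.4, 0.0, 0.3]
width: 0.0511
time: 18.7
ee_pos: [0.4825, 0.0213, 0.0656]
orientation: [[-0.074, 0.997, -0.006], [0.997, 0.074, -0.0], [0.0, -0.006, -1.0]]
force: [-4.1, -1.7, 6.8]
width: 0.0102
```

```bash
python3 -m jog '[[0,0.3,-1.8,0,0,0],[0,0.85,-3.5,0,0,0],[0,1.55,-5.2,0,0,0],[0,2.4,-6.8,0,0,0],[0,3.4,-8.3,0,0,0],[0,4.55,-9.7,0,0,0],[0,5.85,-11,0,0,0],[0,7.25,-12.1,0,0,0]]' 1 40
python3 - <<'E'
from h import *
st=r.state();print(st['ee_pos'],st['force'],st['width'])
for n in ('side','scene'):
    c=capture(n);save(c,n+'12.png')
o=np.array([.6620,.0345]);ex=np.array([np.cos(np.radians(4.4)),np.sin(np.radians(4.4))])
st=r.state();print((st['ee_pos'][:2]-o)@ex,st['ee_pos'],st['force'],st['width'])
E
cd pics; python3 -c "
import cv2,numpy as np
a=cv2.imread('scene12.png')[140:290,130:330];b=cv2.imread('side12.png')[140:290,250:450]
cv2.imwrite('c12.png',np.vstack([cv2.resize(a,None,fx=2,fy=2),cv2.resize(b,None,fx=2,fy=2)]))"
```

```text
time: 19.5
ee_pos: [0.5474, 0.0264, 0.1849]
orientation: [[-0.076, 0.997, -0.025], [0.997, 0.076, -0.001], [0.0, -0.025, -1.0]]
force: [-12.0, -4.4, -0.1]
width: 0.0106
[0.54740675 0.02637976 0.1848572 ] [-12.00794071  -4.36749214  -0.12288282] 0.010590643677599947
-0.11220600221551591 [0.55007493 0.02653846 0.18701704] [-10.77416238  -2.15507053  12.05120046] 0.01019060852562462
```

View pics/c12.png

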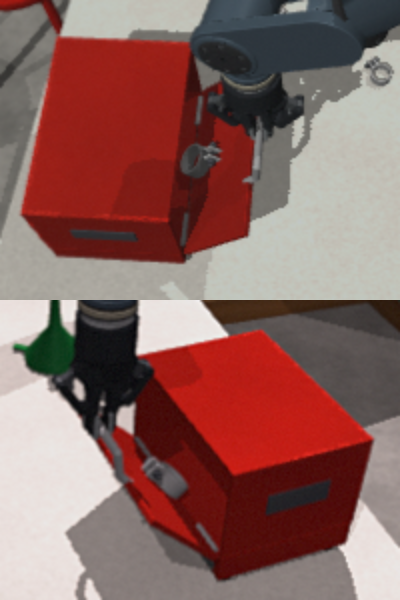

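The clamp has slid down to the hinge at the compartment mouth: scene crop (198,160), side crop (165,475). The door is about 45° up. Continuing partway, then checking.

```bash
python3 -m jog '[[0,0.85,-0.6,0,0,0],[0,1.75,-1.2,0,0,0],[0,3.3,-2.1,0,0,0],[0,5,-2.8,0,0,0],[0,6.7,-3.3,0,0,0],[0,6.7,-3.3,0,0,0]]' 1 40
python3 - <<'E'
from h import *
st=r.state();print(st['ee_pos'],st['force'],st['width'])
for n in ('side','scene'):
    c=capture(n);save(c,n+'13.png')
o=np.array([.6620,.0345]);ex=np.array([np.cos(np.radians(4.4)),np.sin(np.radians(4.4))])
st=r.state();print((st['ee_pos'][:2]-o)@ex,st['ee_pos'],st['force'],st['width'])
E
cd pics; python3 -c "
import cv2,numpy as np
a=cv2.imread('scene13.png')[140:290,130:330];b=cv2.imread('side13.png')[140:290,250:450]
cv2.imwrite('c13.png',np.vstack([cv2.resize(a,None,fx=2,fy=2),cv2.resize(b,None,fx=2,fy=2)]))"
```

```text
time: 20.2
ee_pos: [0.6171, 0.0317, 0.2223]
orientation: [[-0.077, 0.997, -0.021], [0.997, 0.077, -0.002], [-0.0, -0.021, -1.0]]
force: [-6.5, 0.1, 12.7]
width: 0.0101
[0.61712547 0.03169452 0.2222798 ] [-6.50102774  0.14478746 12.7018391 ] 0.010081202363467217
-0.04496041579529467 [0.61712104 0.03171414 0.22228416] [-6.21204136 -2.01498495 10.52536323] 0.01027308958712228
```

View pics/c13.png

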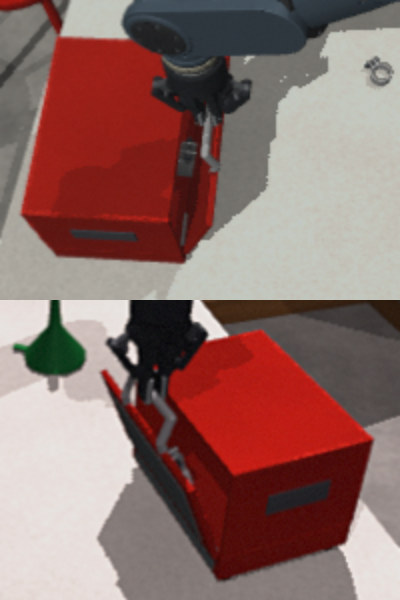

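The door is about 0.35 rad from shut. The clamp leans inside it, ears up, at (188,160) in the scene crop, and nothing is caught in the gap. Next: close fully and press lightly at the stop.

```bash
python3 -m jog '[[0,1,-0.2,0,0,0],[0,2,-0.3,0,0,0],[0,3,-0.4,0,0,0],[0,4,-0.4,0,0,0],[0,5,-0.4,0,0,0],[0,6,-0.3,0,0,0],[0,6.6,-0.3,0,0,0],[0,6.6,-0.3,0,0,0]]' 1 40
python3 -m jog '[[0,0.3,0,0,0,0],[0,0.4,0,0,0,0],[0,0.4,0,0,0,0]]' 1 40
python3 - <<'E'
from h import *
o=np.array([.6620,.0345]);ex=np.array([np.cos(np.radians(4.4)),np.sin(np.radians(4.4))])
for n in ('side','scene'):
    c=capture(n);save(c,n+'14.png')
st=r.state();print((st['ee_pos'][:2]-o)@ex,st['ee_pos'],st['force'],st['width'])
E
cd pics; python3 -c "
import cv2,numpy as np
a=cv2.imread('scene14.png')[140:290,130:330];b=cv2.imread('side14.png')[140:290,250:450]
cv2.imwrite('c14.png',np.vstack([cv2.resize(a,None,fx=2,fy=2),cv2.resize(b,None,fx=2,fy=2)]))"
```

```text
time: 21.1
ee_pos: [0.681, 0.0367, 0.2263]
orientation: [[-0.077, 0.997, -0.024], [0.997, 0.077, -0.003], [-0.001, -0.024, -1.0]]
force: [-6.6, -0.7, 8.1]
width: 0.0099
time: 21.4
ee_pos: [0.681, 0.0367, 0.2263]
orientation: [[-0.077, 0.996, -0.034], [0.997, 0.077, -0.003], [-0.001, -0.035, -0.999]]
force: [-8.6, -1.3, 1.7]
width: 0.01
0.019129772258678103 [0.68101576 0.03671666 0.22634628] [-8.30083887 -1.95696187  1.09701973] 0.009862298375784603
```

View pics/c14.png

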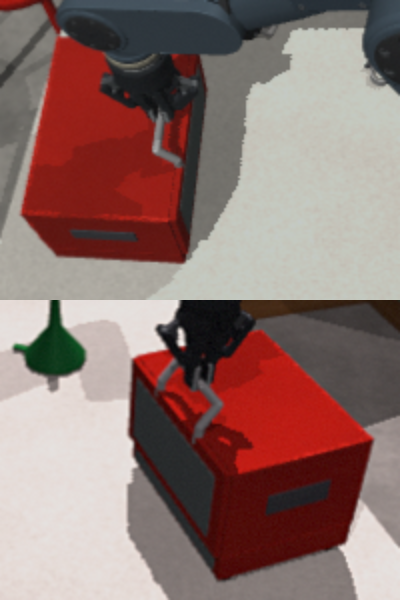

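The door appears flush with the chest front, and the tool stopped moving against the stop. Next: release, rise and inspect.

```bash
python3 -m jog '[[0,0,0,0,0,0],[0,0,0,0,0,0],[0,0,0,0,0,0],[0,0,-1,0,0,0],[0,0,-4,0,0,0],[0,0,-8,0,0,0],[0,0,-11,0,0,0],[0,0,-11,0,0,0]]' -0.2 40
python3 - <<'E'
from h import *
np.set_printoptions(precision=4,suppress=True)
o=np.array([.6620,.0345]);ex=np.array([np.cos(np.radians(4.4)),np.sin(np.radians(4.4))]);ey=np.array([-ex[1],ex[0]])
for n in ('wrist','side','scene'):
    st=r.state();c=capture(n);save(c,n+'15.png');P=cloud(c,st)
    u=(P[...,:2]-o)@ex;v=(P[...,:2]-o)@ey
    m=(P[...,2]>.228)&(P[...,2]<.25)&(abs(v)<.045)&(abs(u)<.05);print(n,m.sum(),np.percentile(u[m],[5,50,95]) if m.any() else 0,np.percentile(P[...,2][m],99) if m.any() else 0)
    if n!='wrist':
        for l in ('lens','funnel','sockets'):
            for b in tip_of(l,c)[:1]: print(l,b['point'],round(b['conf'],2),atz(c,b['point'],0))
print(st['ee_pos'],st['force'],st['time'])
E
```

```text
time: 22.3
ee_pos: [0.6881, 0.037, 0.3438]
orientation: [[-0.077, 0.997, -0.02], [0.997, 0.077, -0.005], [-0.003, -0.021, -1.0]]
force: [-0.0, -0.5, -0.3]
width: 0.0514
wrist 1544 [0.0141 0.0196 0.0251] 0.2419667305640135
side 117 [0.0122 0.0154 0.0217] 0.24315998471091632
lens [365.0, 341.9] 0.69 [ 0.6156 -0.2815 -0.    ]
funnel [277.3, 169.1] 0.8 [0.6198 0.4858 0.    ]
sockets [192.0, 185.7] 0.55 [0.3136 0.467  0.    ]
scene 132 [0.0153 0.0204 0.026 ] 0.24453226734666453
lens [254.9, 150.4] 0.87 [ 0.6244 -0.2758  0.    ]
funnel [209.0, 383.6] 0.91 [0.6308 0.4946 0.    ]
sockets [320.1, 387.2] 0.67 [0.3258 0.4623 0.    ]
[0.684  0.0372 0.3346] [-0.2493  0.9673 -0.9158] 22.55
```

View pics/wrist15.png

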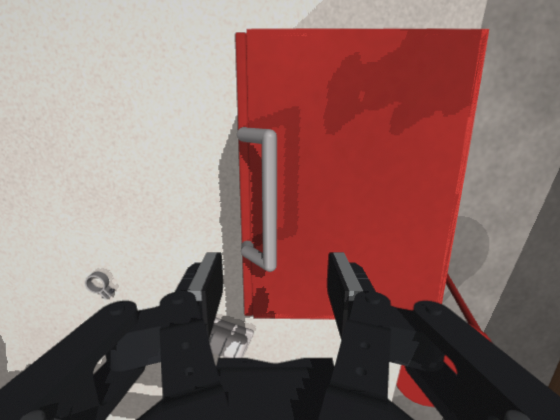

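View pics/side15.png

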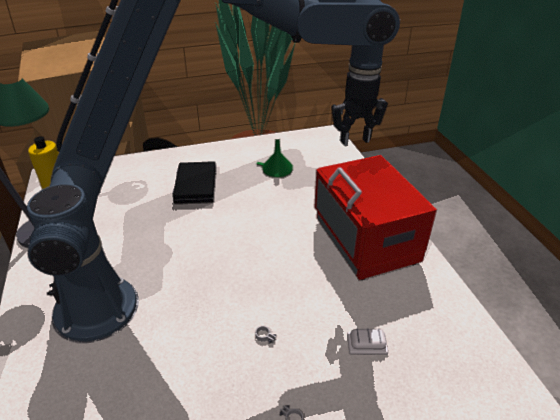

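The wrist view shows the door shut, with its seam at column 247 and the bar at (269,200), 19.6 mm behind the hinge line against 20 mm nominal. The side view shows the lens (367,341), funnel (277,160) and case (195,183) where they were, and the arm free. Handing in.

```bash
python3 -c "
from cell import r
print(r.state()['force'],abs(r.state()['joint_vel']).max());print(r.job_done())"
```

```text
[ 0.97512317  0.58755001 -0.33666313] 0.34657709377688567
the job is handed in; nothing more can be done
None
```

I pulled the door down to its stop and set the largest ring clamp on it. I then pushed the door shut by its handle, let go and raised the arm clear, and handed the job in at about 22.6 s.

- **Door opening and clamp placing:** The door reached its stop, with about 15 N of reaction. The clamp touched the door at about 6 N before I released it. The wrist picture then showed it lying flat at (0.603, 0.030), about 60 mm in front of the hinge.
- **Clamp during closing:** It slid down to the hinge at the compartment mouth and was leaning against the inside of the door when I last saw it, about 0.3 rad before shut.
- **Door shut:** The wrist and scene cameras put the handle bar 19.6 mm and 20.4 mm behind the hinge line, against 20 mm nominal. The side camera read 15.4 mm, about 5 mm lower, as it had also read low at the start; even that is within the 10 mm limit.
- **Bystanders:** The funnel, socket case and lens look unmoved in the pictures. The network's readings of them shifted by up to about 20 mm from the start, which I took as noise since the robot never came near them.
- **Not checked:** With the door shut the clamp could not be seen, so its final rest inside the chest is inferred from the earlier pictures and from the door closing onto its stop.

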